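# Lock the crumb sieve into the dispenser's bayonet collar

### The arm

A 7-joint arm with a two-finger parallel gripper is mounted at the origin on the work surface. World frame = base frame: x ahead of the robot, y to its left, z up, the work surface at z = 0. Lengths are in m, angles in rad, forces in N, time in s.
With the tool pointing down it reaches from about 0.4 to 0.875 m from the base axis. Payload 6.5 kg.
Tool frame: the origin (TCP) lies midway between the tips of the shut fingers; the grasp point (between the pads) lies 19 mm behind it (ctrl.tcp_to_grasp is the distance from the TCP to the grasp point, in m); z points along the fingers, y is the line along which they close (so a half turn about z gives the same grasp; the last joint's range is limited). The gripper opens to 85 mm and grips with 20 to 120 N. Pads are 22 mm wide; open, the fingers measure 114 mm over their backs; the gripper's body (76 mm by 85 mm) begins 54 mm behind the grasp point. The pads swing forward as they close: fully open they stand 13 mm farther back than shut.
Start: joints at [-0.066, 0.536, -0.004, 1.538, 0.003, 1.067, -0.071], TCP at [0.65, 0, 0.231] pointing down, gripper open.
Joint ranges: [-2.7, 2.7], [-0.37, 2.16], [-1.27, 1.26], [0.24, 2.4], [-1.31, 4.45], [0.19, 1.91], [-2.76, 2.76]. Speed limits (rad/s): [2.39, 2.39, 3.14, 3.14, 3.14, 3.14, 3.14].

### API

Orientations are given as a rotation vector (axis times angle).
In Python, from workcell import ctrl gives the robot as it stands. Calls block until the motion is done:
- ctrl.move_to(position, orientation): joint-space move of the TCP to a pose.
- ctrl.move_straight(position, attitude=None, max_speed=0.15, max_force=None): straight line of the TCP; attitude=None keeps the orientation; max_speed is the mean speed in m/s. With max_force (N) it stops when the force on the tool has changed by that much, and returns True; else False.
- ctrl.goto_joints(angles): joint-space move.
- ctrl.open() and ctrl.close(squeeze=None): open the fingers fully, or close them until they stop; squeeze is the grip in N (None keeps the last).
- ctrl.wait(seconds).
- ctrl.solve_ik(position, orientation): joint angles nearest the present ones, or None.
- ctrl.get_state(): the state.
- ctrl.get_image(name): name is "scene" or "side" or "wrist"; returns a dict with "image" (384x512x3 uint8, red, green, blue), "intrinsics" (3x3 intrinsics, pixels), "origin" and "attitude" of the camera in the world. Camera axes: x right, y up, looking along -z (the intrinsics and any distortion apply to the point x, -y, -z); pixel columns grow to the right and rows downward; lengths in m; the calibration is good to about 2 mm. A picture is of the moment at which its call begins. There is no depth.
A pose or a line that the arm cannot do raises ctrl.PlanningError and nothing moves.
- ctrl.finish_job(): hands the job in; it is judged then, once.
Trained networks look in a picture, given as the dict that the camera call returned (one of the last four; its "shot" number tells which), for a name from the list of things; names that differ only in an ending like _2 or _b are one class to them, and where a whole thing is asked for, a point or a joint stands for the part that bears it (a point fixed in the world has none). Each returns a list of dicts, best first, with "score" (0 to 1); they miss things now and then, are a little off and sometimes report something else, mostly with a low value. They report only what shows in the picture. A call takes as long as a camera call. They do not tell look-alikes from the thing itself.
- ctrl.look_for(picture, name): "extent" ([left, top, right, bottom] in pixels, round what is visible of it).
- ctrl.regions_of(picture, name): "pixels" (384x512 bool, what is visible of it) and "extent" ([left, top, right, bottom] in pixels, round what is visible of it).
The state is a dict: "time": time; "joint_positions": joint angles; "joint_velocities": joint speeds; "effort": joint torques, N m; "ee_pos": TCP position; "eef_rot": TCP orientation; "wrist_force": force on the tool from outside, world axes, zero at the start; "moment": the same for the moment, N m; "grip_width": opening from 0.0 (shut) to 1.0 (fully open); "grasp_force": force on a finger pad.
Only numpy, scipy, OpenCV 4.12 (cv2) and the standard library are available. Lean on these libraries where they do the work, as an engineer would, in place of code of your own. Each camera call takes 0.05 s, during which the arm holds its last target. There are 200 camera calls.

### The job

Hang the crumb sieve in the sprung collar of the sweets-dispenser stand: let its two lugs down through the two gaps in the collar's rim, then twist it clockwise (seen from above) under light pressure until the lugs drop fully down into their locking notches, and let go. The collar is delicate: feel your way, never press or push the sieve against it with more than about 20 N, and leave everything else on the counter where it is.

Things in the scene. Friction and masses are not known exactly. Their poses are not given: they have to be found in the camera images.
- sieve: Loose crumb sieve, about 0.25 kg: aluminium disc, 88 mm diameter, 22 mm high, lower edge bevelled, printed with holes. Two like lugs along its own +x and -x: 10 mm wide, 6 mm thick, ends 56 mm from the axis, undersides 16 mm above the disc's underside. Origin: centre of the underside, z up. A half turn makes no difference. Stands flat on the counter; hung, it stays upright.
- grip (a point): Middle of the top of the sieve's black upright grip bar: 40 mm long along the sieve's x, 14 mm thick along its y, standing on the disc from 22 to 88 mm above the sieve's underside. Pinch it across y near the top.
- stand: Fixed dispenser stand: dark base plate 190 mm (x) by 135 mm (y), carrying a round level collar, 126 mm outside, open in the middle with a 92 mm bore (2 mm play round the disc). Origin: centre of the base's underside, z up. The collar is sprung: it sinks only when pressed with over 5 N, then 0.7 N per mm; bottomed after 8 mm (10.5 N); it rises again when unloaded.
- seat (a point): On the collar's axis, level with the top of its rim (125 mm up), axes as the stand's. Rim 4 mm thick with two gaps half a turn apart, 13.5 mm wide, for the lugs. The gaps' angle is NOT measured: up to 0.48 rad either way of this x axis, and clamped firmly. Look, or slide the lugs round on the rim till they drop; they fit within 0.03 rad. Lugs on the rim: sieve origin 16 mm below this point.
- ledge (a point): On the collar's axis, 12.5 mm below the rim's top: level of the ledges below the gaps. With the lugs on them the sieve's origin is 28.5 mm below the seat. From there the lugs slide clockwise (seen from above) under the rim (8.5 mm of headroom); counter-clockwise is a wall.
- notch (a point): On the collar's axis, 18.5 mm below the rim's top: floor level of the locking notches, 6 mm lower than the ledges. Notch centres lie 0.45 rad clockwise of the gap centres, 13.5 mm wide, hidden under the rim, with a solid stop at the far end. Locked, the sieve's origin is 34.5 mm below the seat.
- lid: Loose black round lid with a knob, 100 mm diameter, 36 mm high, no lugs. Origin: centre of the underside. Not to be moved.
- tin: Loose sweets tin, 68 mm diameter, 75 mm high. Origin: centre of the underside. Not to be moved.
- scoop: Loose steel scoop with a 70 by 55 mm pan, 30 mm high, and a handle towards its -x to 132 mm from the origin. Origin: under the pan's centre. Not to be moved.
- jar: Loose glass jar, 80 mm diameter, 100 mm high. Origin: centre of the underside. Not to be moved.
- tin2: Second loose sweets tin, 68 mm diameter, 75 mm high. Origin: centre of the underside. Not to be moved.
- brush: Loose counter brush lying along its x, about 200 mm long. Not to be moved.
Things that resemble listed ones, but are neither listed nor needed, are in the scene too. Several things have the shape of the sieve; the one meant has the colours described above.

How it is judged:
On the way:
1. the sieve hangs in the collar, its lugs let down through the gaps (origin more than 25 mm below the rim's top, within 4 mm of the collar's axis) (z of sieve in the frame of seat below -0.025 m and horizontal distance between sieve and seat below 0.004 m), for 0.1 s.
At the end, for the whole second after the job is handed in: The sieve sits locked, level (within 0.03 rad) and at rest: both lugs down in the notches, its origin 32.5 to 37 mm below the rim's top (on the ledges it would be only 28.5 mm) and within 4 mm of the collar's axis, let go (z of sieve in the frame of seat between -0.037 and -0.0325 m and horizontal distance between sieve and seat below 0.004 m and angle between sieve's own z axis and vertical below 0.05 rad and linear speed of sieve below 0.02 m/s and angular speed of sieve below 0.2 rad/s); the robot touches nothing.
It fails at once if the sieve presses on the stand with more than 20 N (contact force between sieve and stand above 20 N).
It fails at once if another thing on the counter (lid, tin, scoop, jar, second tin or brush) is moved more than 30 mm (distance of any of lid, tin, scoop, jar, tin2, brush from where it was at the start of the episode above 0.03 m).
It also fails if it takes over 72 s, if anything falls off the work surface, if the arm or the gripper's body presses on something with over 40 N, if the wrist force passes 120 N, or if a joint passes its speed limit or range.

## Working session

There is one attempt and no reset: what is moved stays moved. The work goes in short steps, each a Python script; the robot and the scene stay as the last script left them, time stands still between calls to the robot, and variables do not carry over. Pictures are saved under pics/ and viewed, at most 10 in all, crops included, and the job is handed in when it is done.

```bash
ls; mkdir -p pics
python3 - <<'E'
from workcell import ctrl
import cv2,pickle
import numpy as np
ims=[]
for n in ("scene","side"):
    p=ctrl.get_image(n); ims.append(p['image']); pickle.dump(p,open(f'{n}.pkl','wb'))
    print(n,p['intrinsics'],p['origin'],p['attitude'],[k for k in p])
    for o in ("sieve","stand","grip","seat"):
        try: print(o,[(np.round(d['extent']).tolist(),round(d['score'],2)) for d in ctrl.look_for(p,o)])
        except Exception as e: print(o,e)
    cv2.imwrite(f'pics/{n}0.png',cv2.resize(p['image'][:,:,::-1],(800,600),interpolation=cv2.INTER_CUBIC))
s=ctrl.get_state(); print(s['time'],s['ee_pos'],s['eef_rot'],ctrl.tcp_to_grasp)
E
```

```text
pics
scene [[371.9654845    0.         255.25274768]
 [  0.         371.9654845  194.11814058]
 [  0.           0.           1.        ]] [ 1.11304877 -0.40898459  1.14376744] [0.53071899 0.27784537 0.97625505] ['image', 'intrinsics', 'origin', 'attitude', 'shot']
sieve [([201.0, 170.0, 223.0, 194.0], 0.93), ([251.0, 163.0, 275.0, 186.0], 0.76), ([259.0, 124.0, 278.0, 150.0], 0.57), ([126.0, 198.0, 147.0, 228.0], 0.24)]
stand [([285.0, 245.0, 306.0, 295.0], 0.67)]
grip [([199.0, 167.0, 226.0, 194.0], 0.87), ([251.0, 162.0, 277.0, 185.0], 0.71), ([260.0, 128.0, 277.0, 149.0], 0.59)]
seat [([179.0, 204.0, 242.0, 272.0], 0.81)]
side [[477.40708005   0.         253.02706851]
 [  0.         477.40708005 184.20890315]
 [  0.           0.           1.        ]] [0.15126711 0.87909828 0.86090338] [ 0.24848149 -1.20461106 -2.47704483] ['image', 'intrinsics', 'origin', 'attitude', 'shot']
sieve [([291.0, 266.0, 339.0, 308.0], 0.94), ([306.0, 178.0, 341.0, 212.0], 0.81), ([257.0, 215.0, 295.0, 254.0], 0.79), ([267.0, 319.0, 319.0, 371.0], 0.56)]
stand [([238.0, 124.0, 311.0, 190.0], 0.64)]
grip [([267.0, 324.0, 322.0, 370.0], 0.97), ([293.0, 266.0, 338.0, 311.0], 0.59)]
seat [([238.0, 122.0, 312.0, 188.0], 0.94)]
0.5 [ 6.4995659e-01 -1.6466819e-05  2.3125766e-01] [-2.22137258e+00 -2.22149491e+00  1.15355760e-04] 0.0187
```

View pics/scene0.png

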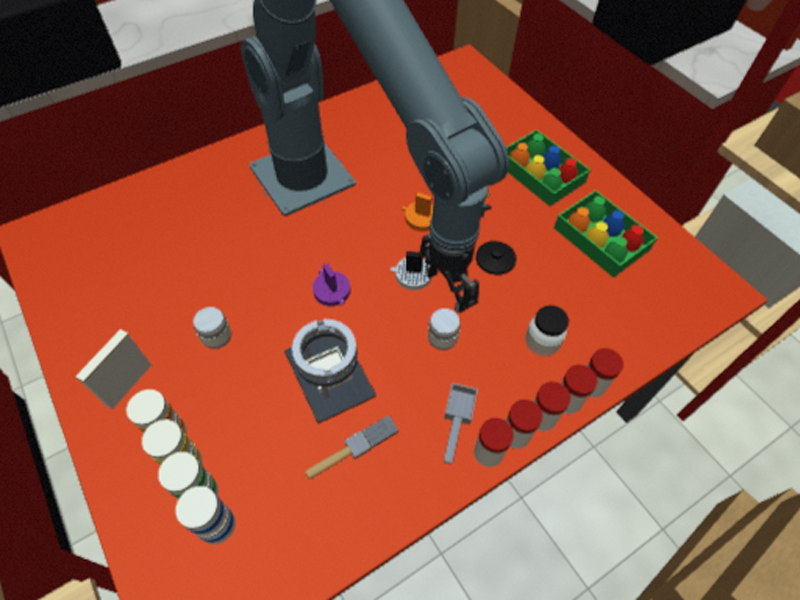

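View pics/side0.png

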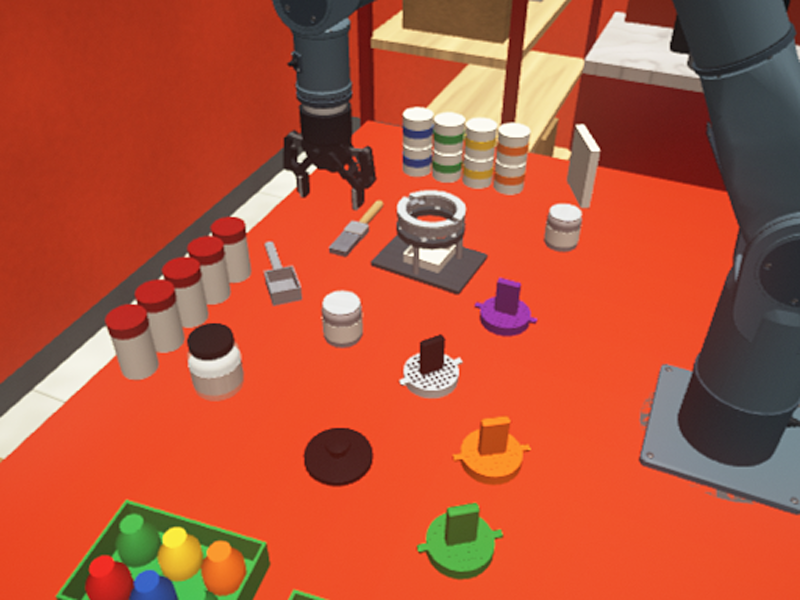

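The scene shows four things of sieve shape. In the side view (800-px picture) they are purple (506,308), aluminium with holes and a black grip (432,368), orange (492,447) and green (460,538). Only the one at (432,368), which is scene (412,268), fits the aluminium disc with a black grip. The collar is at side (431,215), scene (324,350). I'll locate both coarsely, then look with the wrist camera.

```bash
cat > h.py <<'E'
import numpy as np,cv2,pickle
from scipy.spatial.transform import Rotation as R
def ray(p,uv):
    K=p['intrinsics'];d=np.array([(uv[0]-K[0,2])/K[0,0],-(uv[1]-K[1,2])/K[1,1],-1.])
    return np.array(p['origin']),R.from_rotvec(p['attitude']).as_matrix()@d
def onz(p,uv,z):
    o,d=ray(p,uv); return o+d*(z-o[2])/d[2]
def proj(p,X):
    K=p['intrinsics'];c=(np.atleast_2d(X)-p['origin'])@R.from_rotvec(p['attitude']).as_matrix()
    return np.c_[K[0,0]*c[:,0]/-c[:,2]+K[0,2],K[1,1]*c[:,1]/c[:,2]+K[1,2]]
def down(yaw): # tool z down; tool y axis along world direction angle yaw+90deg, x along yaw
    x=np.array([np.cos(yaw),np.sin(yaw),0]);z=np.array([0,0,-1.]);y=np.cross(z,x)
    return R.from_matrix(np.c_[x,y,z]).as_rotvec()
E
python3 - <<'E'
from h import *
from workcell import ctrl
np.set_printoptions(precision=4,suppress=True)
S=pickle.load(open('side.pkl','rb'));C=pickle.load(open('scene.pkl','rb'))
print('lugs side',onz(S,(258,244.5),.019),onz(S,(294.4,231),.019))
print('griptop side',onz(S,(276.5,217),.088),'scene',onz(C,(265.5,167),.085))
print('collar side',onz(S,(431*.64,212*.64),.125),'scene',onz(C,(324*.64,343*.64),.125))
for n,uv,z in(('tin',(444,315),.075),('lid',(496,257),.01),('jar',(552,320),.1),('tin2',(210,315),.075)): print(n,onz(C,np.array(uv)*.64,z))
cv2.imwrite('pics/crop1.png',cv2.resize(S['image'][200:270,230:330,::-1],None,fx=6,fy=6,interpolation=cv2.INTER_CUBIC))
w=ctrl.get_image('wrist');print(w['origin'],w['attitude'],R.from_rotvec(w['attitude']).as_matrix())
E
```

```text
lugs side [0.4725 0.1128 0.019 ] [0.4071 0.0313 0.019 ]
griptop side [0.4421 0.0727 0.088 ] scene [0.4643 0.0631 0.085 ]
collar side [ 0.5579 -0.2104  0.125 ] scene [ 0.5633 -0.2214  0.125 ]
tin [0.6139 0.0403 0.075 ]
lid [0.5143 0.2721 0.01  ]
jar [0.7572 0.2155 0.1   ]
tin2 [ 0.3449 -0.3865  0.075 ]
[0.6502 0.0831 0.3744] [-0.3268  0.0009 -0.    ] [[ 1.     -0.0001  0.0009]
 [-0.0002  0.9471  0.321 ]
 [-0.0009 -0.321   0.9471]]
```

View pics/crop1.png

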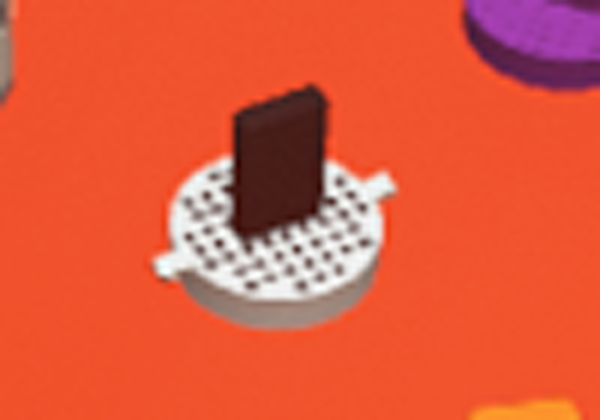

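The crop confirms it: aluminium perforated disc with a dark grip, lugs at lower left and upper right. It is at about (0.44, 0.07), long axis about 0.89 rad. Next I'll look at the collar and the sieve from above.

Run:
```python
from h import *
from workcell import ctrl
np.set_printoptions(precision=4,suppress=True)
for n,pos,yaw in (('wc',(0.56,-0.215,0.34),np.pi/2),('ws',(0.44,0.072,0.27),0.894)):
    ctrl.move_to(list(pos),down(yaw)); ctrl.wait(.2)
    w=ctrl.get_image('wrist'); pickle.dump(w,open(n+'.pkl','wb'))
    o='seat' if n=='wc' else 'sieve'
    print(n,[(np.round(d['extent']).tolist(),round(d['score'],2)) for d in ctrl.look_for(w,o)], ctrl.get_state()['time'],ctrl.get_state()['joint_positions'])
    cv2.imwrite(f'pics/{n}.png',cv2.resize(w['image'][:,:,::-1],(800,600),interpolation=cv2.INTER_CUBIC))
```

```text
wc [([206.0, 111.0, 331.0, 223.0], 0.55)] 1.8583 [ 0.2552  0.3575  0.0465  1.548  -0.0174  1.2373  0.3061]
ws [([276.0, 246.0, 335.0, 319.0], 0.9), ([89.0, 115.0, 161.0, 192.0], 0.85), ([0.0, 11.0, 70.0, 108.0], 0.59), ([230.0, 117.0, 295.0, 198.0], 0.56)] 3.375 [-0.2131  0.1401 -0.0537  2.005   0.009   0.9965 -0.9489]
```

View pics/wc.png

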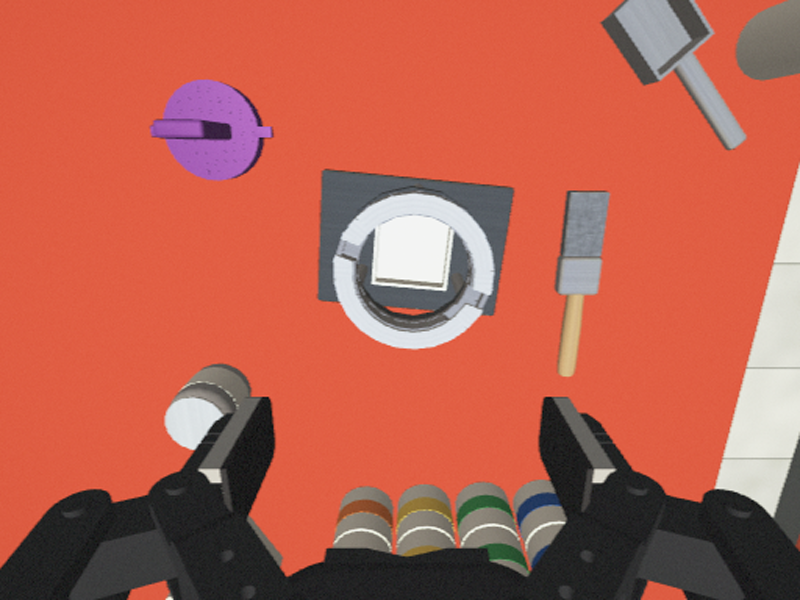

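View pics/ws.png

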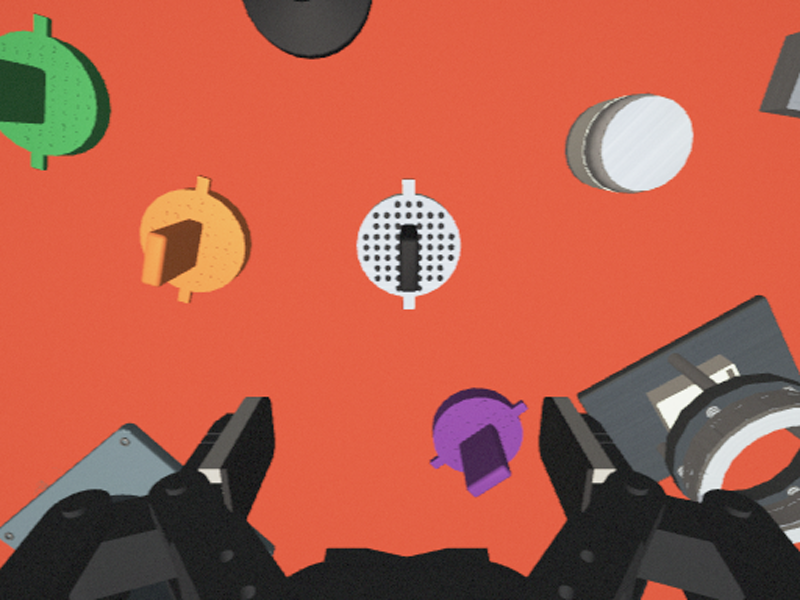

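The collar picture shows the rim with grey gaps near (349,250) and (479,299). The sieve picture shows the lug ends at (408,180) and (409,309). I'll rectify the rim plane and take polar profiles for accuracy.

Run:
```python
from h import *
from scipy.optimize import least_squares
np.set_printoptions(precision=4,suppress=True)
w=pickle.load(open('wc.pkl','rb')); g=w['image'].astype(float)
# rim: white-ish pixels
im=w['image']; m=((im.min(2)>150)).astype(np.uint8); 
roi=np.zeros_like(m); roi[110:230,200:330]=1; m*=roi
n,l,st,c=cv2.connectedComponentsWithStats(m); print(st[:,4],st[:,:4].tolist())
pts=[]
c0=onz(w,(413*.64,271*.64),.125)
from scipy.ndimage import map_coordinates
gray=g.min(2)
def samp(X): 
    uv=proj(w,X); return map_coordinates(gray,[uv[:,1],uv[:,0]],order=1)
for it in range(4):
    E=[]
    for a in np.arange(0,2*np.pi,.03):
        r=np.arange(.053,.074,.0002)
        v=samp(np.c_[c0[0]+r*np.cos(a),c0[1]+r*np.sin(a),0*r+.125]); d=np.diff(cv2.GaussianBlur(v.reshape(-1,1),(1,9),0).ravel())
        i=d.argmin()
        if d[i]<-1.: E.append((c0[0]+r[i]*np.cos(a),c0[1]+r[i]*np.sin(a)))
    E=np.array(E)
    f=least_squares(lambda q:np.hypot(E[:,0]-q[0],E[:,1]-q[1])-q[2],[c0[0],c0[1],.063],loss='soft_l1',f_scale=.0007).x
    c0=np.array([f[0],f[1],.125]); 
print('collar centre',c0,'r',f[2],len(E))
a=np.arange(0,2*np.pi,.02)
prof=np.mean([samp(np.c_[c0[0]+r*np.cos(a),c0[1]+r*np.sin(a),0*a+.125]) for r in (.050,.053,.056)],0)
for lo in np.where(prof<205)[0]: print(round(a[lo],2),round(prof[lo]),end='; ')
print('median',np.median(prof))
# base plate corners at z~.0? 
# rectified view
N=560;k=np.linspace(-.08,.08,N); X=np.stack(np.meshgrid(c0[0]+k,c0[1]-k),-1).reshape(-1,2)
uv=proj(w,np.c_[X,0*X[:,0]+.125]).astype(np.float32).reshape(N,N,2)
cv2.imwrite('pics/rect.png',cv2.remap(im[:,:,::-1].copy(),uv[...,0],uv[...,1],cv2.INTER_CUBIC))
s=pickle.load(open('ws.pkl','rb'))
A=onz(s,(408.5*.64,180*.64),.022);B=onz(s,(409*.64,309*.64),.022)
print('lugs',A,B,np.hypot(*(A-B)[:2]),'mid',(A+B)/2,'yaw',np.arctan2(*(A-B)[[1,0]]))
for nm,P in(('scene',(265.5,167)),('grip in ws top',None)):
    pass
print('grip top proj', proj(s,[*((A+B)/2)[:2],.088])/.64)
```

```text
[190906   5695      1      1      5] [[0, 0, 512, 384], [213, 124, 103, 100], [248, 207, 1, 1], [253, 209, 1, 1], [256, 210, 5, 1]]
collar centre [ 0.5655 -0.2254  0.125 ] r 0.06337689744243319 210
2.66 180; 2.68 172; 2.7 169; 2.72 169; 2.74 168; 2.76 168; 2.78 167; 2.8 171; 2.82 164; 2.84 129; 2.86 87; 2.88 96; 2.9 159; 5.78 188; 5.8 146; 5.82 152; 5.84 157; 5.86 157; 5.88 154; 5.9 150; 5.92 156; 5.94 157; 5.96 156; 5.98 157; 6.0 158; 6.02 165; 6.04 190; median 221.6966681357613
lugs [0.4781 0.1155 0.022 ] [0.409  0.0287 0.022 ] 0.11088620681645943 mid [0.4435 0.0721 0.022 ] yaw 0.8980789783884431
grip top proj [[409.1653 266.161 ]]
```

View pics/rect.png

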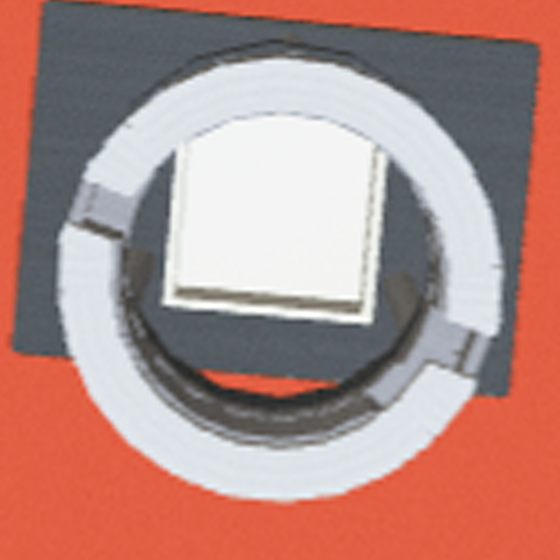

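The rectified rim shows gaps at 2.78 and 5.92 rad, so the gap axis is about -0.36 rad, with the ledge running clockwise as stated. I'll look once more at the collar with the insertion yaw, to cancel camera bias.

```bash
cat >> h.py <<'E'
from scipy.optimize import least_squares
from scipy.ndimage import map_coordinates
def rim(w,c,z=.125):
    gray=w['image'].astype(float).min(2); c=np.array([c[0],c[1],z])
    def samp(X):
        uv=proj(w,X); return map_coordinates(gray,[uv[:,1],uv[:,0]],order=1)
    r=np.arange(.053,.074,.0002)
    for it in range(5):
        E=[]
        for a in np.arange(0,2*np.pi,.03):
            v=samp(np.c_[c[0]+r*np.cos(a),c[1]+r*np.sin(a),0*r+z]); d=np.diff(cv2.GaussianBlur(v.reshape(-1,1),(1,9),0).ravel()); i=d.argmin()
            if d[i]<-1.: E.append((c[0]+r[i]*np.cos(a),c[1]+r[i]*np.sin(a)))
        E=np.array(E); f=least_squares(lambda q:np.hypot(E[:,0]-q[0],E[:,1]-q[1])-q[2],[c[0],c[1],.063],loss='soft_l1',f_scale=.0007).x
        c=np.array([f[0],f[1],z])
    a=np.arange(0,2*np.pi,.01)
    prof=np.mean([samp(np.c_[c[0]+q*np.cos(a),c[1]+q*np.sin(a),0*a+z]) for q in (.050,.053,.056)],0)
    return f,a[prof<np.median(prof)*.91]
E
python3 - <<'E'
from h import *
from workcell import ctrl
np.set_printoptions(precision=4,suppress=True,linewidth=150)
y2=-.36
ctrl.move_to([.5655,-.2254,.34],down(y2)); ctrl.wait(.2)
w=ctrl.get_image('wrist'); pickle.dump(w,open('wc2.pkl','wb'))
w1=pickle.load(open('wc.pkl','rb'))
f1,g1=rim(w1,(.5655,-.2254)); f2,g2=rim(w,(.5655,-.2254)); print(f1,f2); print(g2)
rot=lambda t:np.array([[np.cos(t),-np.sin(t)],[np.sin(t),np.cos(t)]])
A=np.r_[np.c_[np.eye(2),rot(np.pi/2)],np.c_[np.eye(2),rot(y2)]]
print('c,b',np.linalg.solve(A,np.r_[f1[:2],f2[:2]]))
s=ctrl.get_state();print(s['time'],s['joint_positions'],s['ee_pos'])
cv2.imwrite('pics/wc2.png',w['image'][:,:,::-1])
E
```

```text
[ 0.5655 -0.2254  0.0634] [ 0.5655 -0.2253  0.0634]
[2.64 2.65 2.66 2.67 2.68 2.69 2.7  2.71 2.72 2.73 2.74 2.75 2.76 2.77 2.78 2.79 2.8  2.81 2.82 2.83 2.84 2.85 2.86 2.87 2.88 2.89 2.9  2.91 5.79
 5.8  5.81 5.82 5.83 5.84 5.85 5.86 5.87 5.88 5.89 5.9  5.91 5.92 5.93 5.94 5.95 5.96 5.97 5.98 5.99 6.   6.01 6.02 6.03 6.04 6.05]
c,b [ 0.5655 -0.2253 -0.      0.0001]
4.875 [ 0.077   0.3806  0.3106  1.537  -0.1207  1.2432 -1.5231] [ 0.5656 -0.2242  0.3399]
```

The camera bias is about 0, the collar centre is (0.5655,-0.2253) and the gap axis is -0.365 rad. Now the pick.

Run:
```python
from h import *
from workcell import ctrl
np.set_printoptions(precision=4,suppress=True,linewidth=150)
s=pickle.load(open('ws.pkl','rb')); gray=s['image'].astype(float).min(2)
c=np.array([.4435,.0721]); r=np.arange(.038,.052,.0002)
for it in range(5):
    E=[]
    for a in np.arange(0,2*np.pi,.03):
        if abs(np.sin(a-.898))<.2: continue
        uv=proj(s,np.c_[c[0]+r*np.cos(a),c[1]+r*np.sin(a),0*r+.022]); v=map_coordinates(gray,[uv[:,1],uv[:,0]],order=1)
        i=np.diff(cv2.GaussianBlur(v.reshape(-1,1),(1,9),0).ravel()).argmin(); E.append((c[0]+r[i]*np.cos(a),c[1]+r[i]*np.sin(a)))
    E=np.array(E); f=least_squares(lambda q:np.hypot(E[:,0]-q[0],E[:,1]-q[1])-q[2],[*c,.044],loss='soft_l1',f_scale=.0007).x; c=f[:2]
print('disc',f)
c=(c+[.4435,.0721])/2
ctrl.move_to([*c,.20],down(.898)); ctrl.wait(.3)
st=ctrl.get_state(); print(st['ee_pos'],st['wrist_force'])
print(ctrl.move_straight([*c,.056],down(.898),max_speed=.12,max_force=8)); ctrl.wait(.2)
st=ctrl.get_state(); print(st['ee_pos'],st['wrist_force'],R.from_rotvec(st['eef_rot']).as_matrix()[:,0])
ctrl.close(60); ctrl.wait(.2)
st=ctrl.get_state(); print(st['ee_pos'],st['wrist_force'],st['grip_width'],st['grasp_force'])
ctrl.move_straight([*c,.24],max_speed=.15); ctrl.wait(.3)
st=ctrl.get_state(); print(st['ee_pos'],st['wrist_force'],st['grip_width'],st['time'],c)
```

```text
disc [0.4435 0.073  0.044 ]
[0.4439 0.0722 0.2001] [-0.4825 -0.2988 -0.5993]
False
[0.4438 0.0726 0.0564] [ 0.1378 -0.7408  0.8375] [0.6232 0.782  0.0008]
[0.4437 0.0725 0.0561] [-0.0598 -0.061   1.3382] 0.15568352880769493 58.78904163837433
[0.4433 0.0725 0.2397] [-0.6303 -0.0495 -3.2751] 0.15419283041559786 10.5667 [0.4435 0.0726]
```

Held: wrist load is about -2.7 N and the grip width corresponds to about 14 mm. Now I'll go over the collar and feel down.

```bash
cat >> h.py <<'E'
from workcell import ctrl
C=np.array([.5655,-.2253]); OFF=.056; RIM=.125; G=-.365
def rep(t=''):
    s=ctrl.get_state(); m=R.from_rotvec(s['eef_rot']).as_matrix()
    print(t,'d_mm',np.round((s['ee_pos'][:2]-C)*1e3,2),'depth_mm',round((RIM-(s['ee_pos'][2]-OFF))*1e3,2),'yaw',round(np.arctan2(m[1,0],m[0,0]),3),'F',np.round(s['wrist_force'],1),'M',np.round(s['moment'],2),'w',round(s['grip_width'],3),'t',round(s['time'],1),flush=True)
    return s
def go(depth,yaw,xy=None,speed=.03,mf=None):
    xy=C if xy is None else xy
    return ctrl.move_straight([*xy,RIM-depth+OFF],down(yaw),max_speed=speed,max_force=mf)
E
python3 - <<'E'
from h import *
ctrl.move_to([*C,.24],down(G)); ctrl.wait(.3); rep('above')
print(go(-.006,G,speed=.08,mf=8)); ctrl.wait(.3); rep('hover')
w=ctrl.get_image('side'); cv2.imwrite('pics/hover.png',cv2.resize(w['image'][90:210,200:360,::-1],None,fx=5,fy=5,interpolation=cv2.INTER_CUBIC))
print(go(.030,G,speed=.02,mf=4)); rep('down'); ctrl.wait(.3); rep()
E
```

```text
above d_mm [0.13 0.88] depth_mm -59.12 yaw -0.363 F [-0.1 -0.7 -2.3] M [ 0.02 -0.   -0.03] w 0.157 t 12.1
False
hover d_mm [ 0.22 -0.08] depth_mm -6.39 yaw -0.365 F [ 0.5  0.  -2.1] M [-0.    0.02  0.02] w 0.151 t 13.2
True
down d_mm [-0.07  0.02] depth_mm 28.94 yaw -0.365 F [ 0.8 -0.1  3.1] M [-0.04 -0.21 -0.11] w 0.155 t 14.8
 d_mm [-0.16  0.1 ] depth_mm 29.43 yaw -0.365 F [ 3.1 -1.5  2. ] M [-0.28 -0.63  0.02] w 0.155 t 15.2
```

View pics/hover.png

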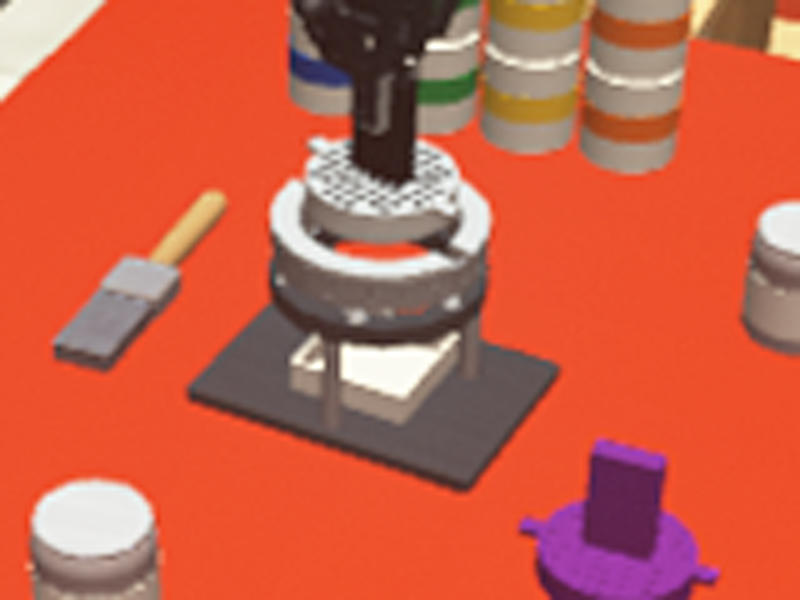

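The lugs went straight through the gaps to the ledges: depth is 28.9 mm and the contact force about 5 N. The picture shows the sieve centred over the collar with its lugs over the gaps. Now the clockwise twist in small steps, monitored.

Run:
```python
from h import *
F0=np.array([0,0,-2.3])
rep('start')
for k in range(1,10):
    st=go(.0300,G-.05*k,speed=.01,mf=8); ctrl.wait(.1); s=rep(f'{k} {st}')
    dF=s['wrist_force']-F0
    if st or np.linalg.norm(dF)>11 or abs(s['moment'][2])>.6: print('STOP');break
```

```text
start d_mm [-0.16  0.1 ] depth_mm 29.43 yaw -0.365 F [ 3.1 -1.5  2. ] M [-0.28 -0.63  0.02] w 0.155 t 15.2
1 False d_mm [-0.17  0.05] depth_mm 30.05 yaw -0.414 F [-0.1  0.1  2.7] M [-0.02 -0.19 -0.14] w 0.156 t 15.5
2 False d_mm [-0.27  0.1 ] depth_mm 30.1 yaw -0.464 F [ 0.6 -0.1  4.2] M [-0.05 -0.01 -0.13] w 0.157 t 15.9
3 False d_mm [-0.21  0.07] depth_mm 30.11 yaw -0.514 F [-0.9  1.1  3.3] M [ 0.07  0.01 -0.05] w 0.152 t 16.2
4 False d_mm [-0.09  0.02] depth_mm 30.04 yaw -0.564 F [0.1 0.5 2.3] M [ 0.07  0.07 -0.06] w 0.158 t 16.6
5 False d_mm [ 0.01 -0.01] depth_mm 30.0 yaw -0.614 F [-0.6  0.7  2.2] M [ 0.    0.03 -0.11] w 0.153 t 16.9
6 False d_mm [0.06 0.  ] depth_mm 29.98 yaw -0.664 F [ 0.7 -0.9  3.1] M [-0.01  0.   -0.13] w 0.149 t 17.3
7 False d_mm [ 0.05 -0.02] depth_mm 29.98 yaw -0.714 F [-0.1 -1.1  4. ] M [-0.   -0.01 -0.09] w 0.153 t 17.6
8 False d_mm [0.01 0.  ] depth_mm 30.01 yaw -0.764 F [-0.1  1.1  2.5] M [-0.06 -0.06 -0.11] w 0.154 t 18.0
9 False d_mm [-0.72  0.34] depth_mm 30.75 yaw -0.813 F [-0.3  0.  -2.9] M [0.01 0.05 0.02] w 0.153 t 18.3
```

At -0.813 rad the support vanished (Fz is back to the free weight), so the lugs are over the notches. I'll lower until they meet the floor.

Run:
```python
from h import *
print(go(.0365,G-.45,speed=.01,mf=4)); s=rep('notch'); ctrl.wait(.2); s=rep()
if RIM-(s['ee_pos'][2]-OFF)>.0325:
    ctrl.open(); ctrl.wait(.3); rep('open')
    p=ctrl.get_state()['ee_pos']
    print(ctrl.move_straight([p[0],p[1],.30],max_speed=.12,max_force=8)); ctrl.wait(.3); rep('up')
    w=ctrl.get_image('side'); a=w['image'][90:210,200:360,::-1]
    w=ctrl.get_image('wrist'); b=w['image'][100:260,160:370,::-1]
    cv2.imwrite('pics/end.png',np.hstack([cv2.resize(a,(400,300),interpolation=cv2.INTER_CUBIC),cv2.resize(b,(394,300),interpolation=cv2.INTER_CUBIC)]))
```

```text
True
notch d_mm [-0.08  0.03] depth_mm 35.19 yaw -0.815 F [ 1.2 -0.5  2.7] M [-0.08 -0.24  0.01] w 0.153 t 18.9
 d_mm [-0.09  0.06] depth_mm 35.38 yaw -0.815 F [ 2.9 -0.7  3.6] M [-0.14 -0.5  -0.02] w 0.155 t 19.1
open d_mm [-1.02  0.5 ] depth_mm 35.99 yaw -0.815 F [ 0.6  0.2 -0.6] M [ 0.08  0.06 -0.02] w 0.996 t 20.0
False
up d_mm [-1.13  0.52] depth_mm -118.71 yaw -0.815 F [-0.5  0.5  0.6] M [-0.01  0.04  0.03] w 0.998 t 21.8
```

View pics/end.png

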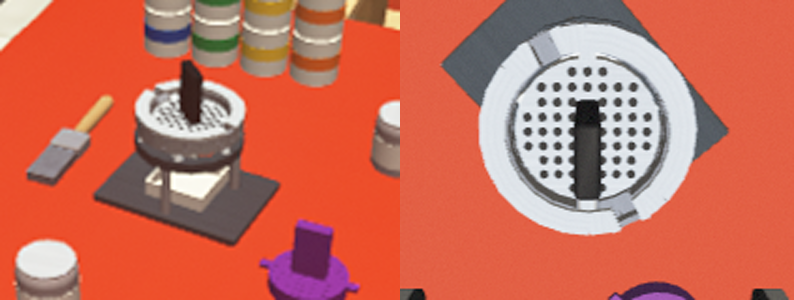

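The sieve sits level in the collar with its lugs hidden under the rim, clockwise of the gaps (right half: gaps at (543,47) and (627,210), grip at (587,150)). It touched the notch floor at about 35 mm, and the gripper is clear.

```bash
python3 -c "
from workcell import ctrl
print(ctrl.finish_job())"
```

```text
the job is handed in; nothing more can be done
None
```

The sieve hangs locked in the collar: its lugs met the notch floor about 35 mm below the rim. It is released, the net push on it stayed below about 8 N at each reading, and the job was handed in at about 22 s (no verdict was returned).

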